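# Sound the thermometer well of a dry bath with a rod depth gauge

### The arm

A 6-joint arm with a two-finger parallel gripper is mounted at the origin on a cart in front of the work surface, level with it; the furniture and walls round the work are solid. World frame = base frame: x ahead of the robot, y to its left, z up, the work surface at z = 0. Lengths are in m, angles in degrees, forces in N, time in s.
With the tool pointing down it reaches from about 0.4 to 0.825 m from the base axis. Payload 7 kg.
Tool frame: the origin (TCP) lies on the centre line of the jaws, within the pads' length; the fingertips stand 19 mm ahead of it and the grasp point (between the pads) is the TCP (r.tip_extent is the distance from the TCP to the fingertips, in m); z points along the fingers, y is the line along which they close (so a half turn about z gives the same grasp; the last joint's range is limited). The gripper opens to 88 mm and grips with 3 to 60 N. Pads are 19 mm wide; open, the fingers measure 130 mm over their backs; the gripper's body (78 mm by 193 mm) begins 47 mm behind the grasp point.
Start: joints at [-56.144, 20.546, 0.682, 0, -70.136, -16.507], TCP at [0.201, -0.644, 0.206] pointing down, gripper open.
Joint ranges: [-176.03, 176.03], [-82.01, 121.73], [-58.28, 71.71], [-173.87, 95.51], [-174.79, -0.11], [-173.66, 173.66]. Speed limits (degrees/s): [136.94, 136.94, 172.46, 180, 180, 180].

### API

Orientations are given as [roll, pitch, yaw] about the fixed x, y, z axes, in that order (R = Rz(yaw) Ry(pitch) Rx(roll)).
In Python, from plant import r gives the robot as it stands. The module is installed in compiled form; this text tells all that it offers.
- The arm moves only by the tool jog_arm, never from a script. Its argument "deltas" is a list that holds one entry, the list of rows, each a list of 5 numbers: the opening, from -1 (shut) to 1 (fully open), then the shift along the world's x, y, z in cm, then the turn about the world's z in rad. In form: [[[claw, dx, dy, dz, turn], ...]]. A call has 1 to 8 rows; each row shifts and turns the commanded pose from where the row before left it; what a row does not reach is not made up. A row lasts 1/8 s, in which the tool goes at most 62.5 mm and 10.7 degrees, less where a joint would pass 70% of its speed; a pose out of reach is approached as far as the arm can. A call with a gripper value outside its range is refused whole. The fingers move at their own pace and stop on an object; "force" is the grip in N (left out, the last holds). Time passes only in rows, so rows that do not move let the fingers close. It gives the time, the measured TCP pose, the force, the opening and the grip force at its end, in the units of the state.
- r.get_state(): the state, without advancing time (a new reading comes with each control period).
- r.capture(name): name is "scene" or "top" or "wrist"; returns the picture (480x640x3 uint8, blue, green, red); there is no depth.
- r.camera_info(name): a dict with "fx", "fy", "cx", "cy" (pixels), "view" (4x4, takes a point from world to camera coordinates). Camera axes: x right, y up, looking along -z (the intrinsics and any distortion apply to the point x, -y, -z); pixel columns grow to the right and rows downward; lengths in m; the calibration is good to about 2 mm. A picture is of the moment at which its call begins: read the wrist's pose just before it. camera_info takes no time and is no camera call; for the wrist camera it gives the pose at the moment of the call.
- r.close_job(): hands the job in; it is judged then, once.
The state is a dict: "time_s": time; "joints": joint angles; "qd": joint speeds; "joint_torque": joint torques, N m; "tcp_pos": TCP position; "eef_rot": TCP orientation; "contact_force": force on the tool from outside, world axes, zero at the start; "moment": the same for the moment, N m; "gripper_width": finger opening in m; "gripper_force": force on a finger pad.
Only numpy, scipy, OpenCV 4.12 (cv2) and the standard library are available. Lean on these libraries where they do the work, as an engineer would, in place of code of your own. Each camera call takes 0.05 s, during which the arm holds its last target. There are 200 camera calls.

### The job

Take the depth gauge from its stand and set it on the dry bath's aluminium block with its rod in the small thermometer well in the middle and its stock flat on the face. Push the rod's head down gently until the rod bottoms in the well, then hang the gauge back upright in its stand, rod through the hole, with the rod left where it stopped so that the depth can be read off it. Do not push the glass beaker or the petri dish about.

Things in the scene. Friction and masses are not known exactly. Their poses are not given: they have to be found in the camera images.
- gauge: rod depth gauge, loose, 0.3 kg: a flat steel bar (the stock), 24 (own x) x 64 (own y) x 16 mm high, a boss 17 mm across and 3 mm high on it, and an upright round rod through its middle. Origin: centre of the stock's underside, on the rod's axis; own z up. Starts upright in the stand, stock on the stand's top, rod down the hole. Grip the stock's long sides, across its 24 mm (own x).
- gauge_rod (a joint): the gauge's reading: how far (m) the rod's tip stands out below the stock's underside; grows as the head is pushed down. Range 0 (tip flush) to 0.036, starts at 0.006 to 0.012. The rod slides stiffly (about 4 N both ways, a little more when moved fast) and stays where it is left; no spring. Pressing its tip on the bottom with much over 15 N strains it.
- gauge_head (a point): centre of the flat top of the rod's knurled head, a disc 18 mm across and 7 mm thick; it moves with the rod and stands 62 mm minus the reading above the stock's underside.
- gauge_tip (a point): the rod's lower tip, on its axis; it moves with the rod. The rod is steel, 8 mm in diameter, its lowest 4 mm tapered to 5 mm at the flat tip.
- dry_bath: dry bath, fixed: pale heater base 134 x 108 x 36 mm, display and two buttons on its front ledge, carrying a bare aluminium block 90 (own x) x 76 (own y) mm, flat face at z = 86 mm. Six tube wells 18 mm across in two rows along own y, 27 mm before and behind the middle; the stock fits along the plain 36 mm band between them. Origin: under the thermometer well, at table height.
- well_mouth (a point): centre of the mouth of the thermometer well, in the plane of the block's upper face; the well is upright, straight, 11 mm in diameter, and blind with a flat bottom. Its depth is what is to be found: somewhere between 16 and 30 mm.
- stand: the gauge's stand, fixed: a bridge of bent aluminium sheet, flat top plate 56 (own x) x 92 (own y) mm, 4 mm thick, upper face at z = 62 mm, with a hole through its middle and only the table below it; two screwed feet reach 64 mm from the middle along own y. Origin: under the hole, at table height.
- stand_hole (a point): centre of the 16 mm hole in the stand's top plate, in the plane of its upper face.
- beaker_100: glass beaker 53 mm across and 70 mm high, loose, to the left of the work. Origin: centre of its underside.
- petri_b: clear covered petri dish 66 mm across and 14 mm high, loose, to the left of and beyond the work. Origin: centre of its underside.
Mind the look-alikes: they are no part of the job. What is meant by the gauge is not blue or purple, and is the smaller of those in its own colour.

How it is judged (in metres and radians):
On the way, in this order (a step that is already met when the one before it is completed fails the run):
1. the gauge stands on the block, its rod in the thermometer well (axes within 3 mm) and its stock flat on the face (within 1.2 mm and 0.03 rad) (horizontal distance between gauge and well_mouth below 0.003 m and z of gauge in the frame of well_mouth between -0.0012 and 0.0012 m and angle between gauge's own z axis and vertical below 0.03 rad), for 0.2 s.
2. with the stock still flat on the face the rod has been pushed down until its tip is on the bottom of the well (within 0.8 mm) (all of step 1 and z of well_floor_c0 in the frame of gauge_tip above -0.0108 m), for 0.2 s.
At the end, for the whole second after the job is handed in: the gauge hangs upright in its stand, rod through the hole (within 7 mm of its centre), stock flat on the top plate (within 1.5 mm), at rest and released, and its reading is still the depth of the thermometer well to 1.5 mm (horizontal distance between gauge and stand_hole below 0.007 m and z of gauge in the frame of stand_hole between -0.0015 and 0.0015 m and angle between gauge's own z axis and vertical below 0.05 rad and linear speed of gauge below 0.01 m/s and ((value of joint gauge_rod between 0.0145 and 0.0185 m and z of well_floor_c0 in the frame of well_mouth above -0.027 m) or (value of joint gauge_rod between 0.0155 and 0.0195 m and z of well_floor_c0 in the frame of well_mouth between -0.028 and -0.027 m) or (value of joint gauge_rod between 0.0165 and 0.0205 m and z of well_floor_c0 in the frame of well_mouth between -0.029 and -0.028 m) or (value of joint gauge_rod between 0.0175 and 0.0215 m and z of well_floor_c0 in the frame of well_mouth between -0.03 and -0.029 m) or (value of joint gauge_rod between 0.0185 and 0.0225 m and z of well_floor_c0 in the frame of well_mouth between -0.031 and -0.03 m) or (value of joint gauge_rod between 0.0195 and 0.0235 m and z of well_floor_c0 in the frame of well_mouth between -0.032 and -0.031 m) or (value of joint gauge_rod between 0.0205 and 0.0245 m and z of well_floor_c0 in the frame of well_mouth between -0.033 and -0.032 m) or (value of joint gauge_rod between 0.0215 and 0.0255 m and z of well_floor_c0 in the frame of well_mouth between -0.034 and -0.033 m) or (value of joint gauge_rod between 0.0225 and 0.0265 m and z of well_floor_c0 in the frame of well_mouth between -0.035 and -0.034 m) or (value of joint gauge_rod between 0.0235 and 0.0275 m and z of well_floor_c0 in the frame of well_mouth between -0.036 and -0.035 m) or (value of joint gauge_rod between 0.0245 and 0.0285 m and z of well_floor_c0 in the frame of well_mouth between -0.037 and -0.036 m) or (value of joint gauge_rod between 0.0255 and 0.0295 m and z of well_floor_c0 in the frame of well_mouth between -0.038 and -0.037 m) or (value of joint gauge_rod between 0.0265 and 0.0305 m and z of well_floor_c0 in the frame of well_mouth between -0.039 and -0.038 m) or (value of joint gauge_rod between 0.0275 and 0.0315 m and z of well_floor_c0 in the frame of well_mouth below -0.039 m))); the robot touches nothing.
It fails at once if the rod is pressed on the bottom of the well with more than 18 N (contact force between gauge and well_floor_c0 above 18 N).
It fails at once if the beaker or the petri dish is pushed more than 20 mm or the beaker tipped (distance of any of beaker_100, petri_b from where it was at the start of the episode above 0.02 m or angle between beaker_100's own z axis and vertical above 0.3 rad).
It also fails if it takes over 64 s, if anything falls off the work surface, if the arm or the gripper's body presses on something with over 40 N, if the wrist force passes 120 N, or if a joint passes its speed limit or range.

## Working session

There is one attempt and no reset: what is moved stays moved. The work goes in short steps, Python scripts to look and compute and a tool call to move; the robot and the scene stay as the last step left them, time stands still between calls to the robot, and variables do not carry over. Pictures are saved under pics/ and viewed, at most 10 in all, crops included, and the job is handed in when it is done.

Besides the shell and the picture viewer there is one more tool, called after ">>>" as a command line: name --argument value ..., lists and objects as JSON in quotes. jog_arm: Moves the arm, as the interface text tells. Its arguments: {"type":"object","properties":{"deltas":{"type":"array"},"force":{"type":"number"}},"required":["deltas"]}

```bash
mkdir -p pics; cat > h.py <<'E'
import numpy as np, cv2
from plant import r
def cam(n):
    i=r.camera_info(n); return i
def proj(i,P):
    p=np.asarray(i["view"])@np.r_[P,1]; x,y,z=p[0],-p[1],-p[2]
    return np.array([i["fx"]*x/z+i["cx"], i["fy"]*y/z+i["cy"]])
def ray(i,u,v):
    V=np.asarray(i["view"]); R=V[:3,:3]; o=-R.T@V[:3,3]
    d=R.T@np.array([(u-i["cx"])/i["fx"],-(v-i["cy"])/i["fy"],-1]); return o,d/np.linalg.norm(d)
def onz(i,u,v,z):
    o,d=ray(i,u,v); return o+d*(z-o[2])/d[2]
def tri(a,b):
    (o1,d1),(o2,d2)=a,b
    A=np.c_[d1,-d2]; s=np.linalg.lstsq(A,o2-o1,rcond=None)[0]
    p,q=o1+s[0]*d1,o2+s[1]*d2; return (p+q)/2,np.linalg.norm(p-q)
E
python3 - <<'E'
from h import *
for n in("scene","top"):
    i=r.camera_info(n); im=r.capture(n); cv2.imwrite(f"pics/{n}0.png",im); print(n,{k:(np.round(v,3).tolist()) for k,v in i.items()})
print(r.get_state())
E
```

```text
scene {'fx': 547.174, 'fy': 547.174, 'cx': 317.611, 'cy': 237.501, 'view': [[0.727, -0.686, -0.005, -0.408], [0.521, 0.547, 0.655, -0.29], [-0.447, -0.479, 0.755, -1.49], [0.0, 0.0, 0.0, 1.0]]}
top {'fx': 468.901, 'fy': 468.901, 'cx': 322.067, 'cy': 240.649, 'view': [[-0.021, -1.0, -0.021, -0.062], [0.996, -0.023, 0.082, -0.478], [-0.082, -0.019, 0.996, -1.234], [0.0, 0.0, 0.0, 1.0]]}
{'time_s': 0.1, 'joints': array([-5.61432372e+01,  2.05868292e+01,  6.39452348e-01, -1.78111244e-02,
       -7.01380118e+01, -1.65064472e+01]), 'qd': array([-0.02392748, -0.15357386,  0.10057113,  0.05974909, -0.07611626,
        0.03401658]), 'joint_torque': array([-3.51215691e-03, -5.84161448e+01,  2.93750560e+01,  7.01547593e+00,
        1.01445973e-02, -4.00712236e-05]), 'tcp_pos': array([ 0.20111477, -0.64384122,  0.20562511]), 'eef_rot': array([ 1.79913373e+02, -8.20857025e-03, -1.62655742e+02]), 'contact_force': array([ 0.19291177,  0.04975427, -0.43557483]), 'moment': array([-0.00970089, -0.01021832,  0.02038439]), 'gripper_force': 0.0, 'gripper_width': 0.08751354086741887}
```

View pics/scene0.png

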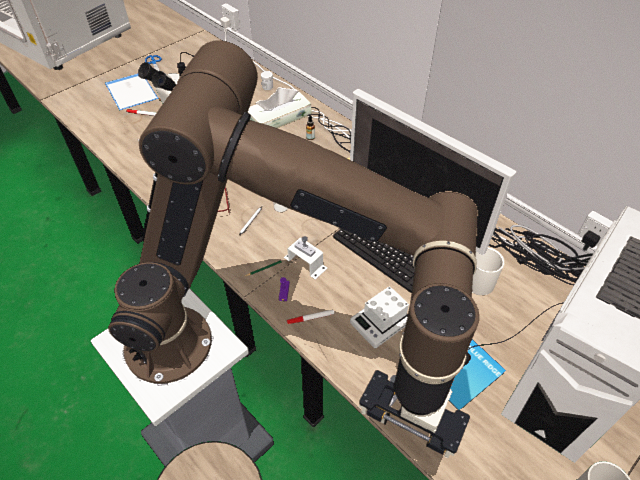

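View pics/top0.png

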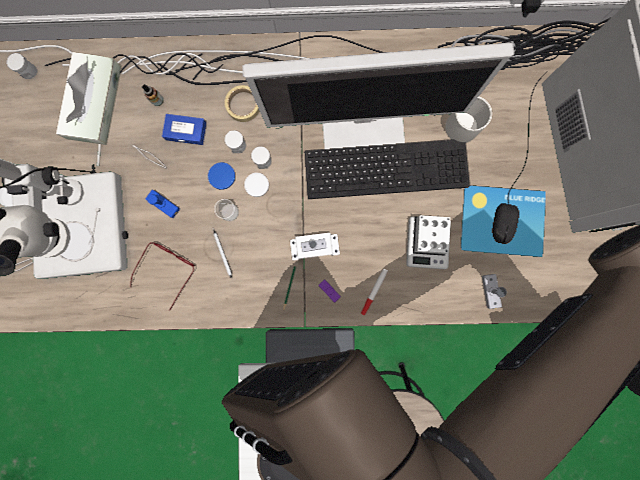

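The scene view shows the stand with the gauge near (305,245) and the dry bath near (380,315). In the top view the gauge in the stand is at (314,245), the bath block at (433,234), a grey look-alike at (490,290), the beaker at (227,210) and the petri dish at about (257,185).

```bash
python3 - <<'E'
from h import *
i=r.camera_info("top")
for n,u,v,z in(("gauge",314,244,.08),("bath",433,234,.086),("beaker",227,210,.03),("standL",294,247,0),("standR",337,243,0),("grey",490,290,.02),("petri",257,185,.01)): print(n,onz(i,u,v,z).round(3))
w=r.camera_info("wrist"); V=np.array(w["view"]); s=r.get_state()
print({k:w[k] for k in("fx","cx","cy")}, (-V[:3,:3].T@V[:3,3]-s["tcp_pos"]).round(3), (V[:3,:3]).round(3))
im=cv2.imread("pics/top0.png"); a=cv2.resize(im[205:285,270:350],(400,400),interpolation=2);b=cv2.resize(im[200:280,390:470],(400,400),interpolation=2)
cv2.imwrite("pics/c1.png",np.hstack([a,b]))
E
```

```text
gauge [ 0.463 -0.053  0.08 ]
bath [ 0.481 -0.354  0.086]
beaker [0.563 0.179 0.03 ]
standL [0.462 0.004 0.   ]
standR [ 0.47  -0.113  0.   ]
grey [ 0.336 -0.511  0.02 ]
petri [0.633 0.101 0.01 ]
{'fx': 398.59265677784305, 'cx': 323.11509135305914, 'cy': 238.15865968567502} [-0.065 -0.02   0.178] [[-0.299  0.954  0.001]
 [-0.924 -0.289 -0.249]
 [-0.238 -0.075  0.968]]
```

View pics/c1.png

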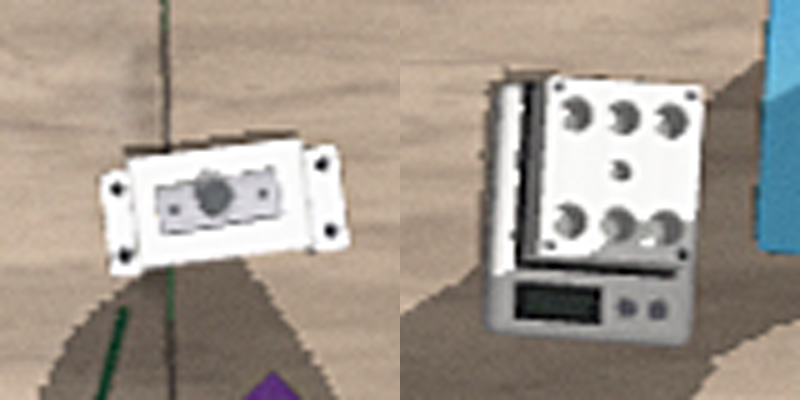

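The crop shows the steel gauge on the white stand, with its head at crop (213,193). It also shows the bath block with its small well at crop (620,170), between the two rows of wells. Next I fly over the bath for a wrist view.

>>> jog_arm --deltas '[[[1, 2.8, 2.9, 0, 0.12], [1, 2.8, 2.9, 0, 0.12], [1, 2.8, 2.9, 0, 0.12], [1, 2.8, 2.9, 0, 0.12], [1, 2.8, 2.9, 0, 0.12], [1, 2.8, 2.9, 0, 0.12], [1, 2.8, 2.9, 0, 0.12], [1, 2.8, 2.9, 0, 0.12]]]'

```text
time_s: 1.1
tcp_pos: [0.4259, -0.4111, 0.2061]
eef_rot: [180.0, 0.0, -107.4]
contact_force: [-0.2, -0.8, 0.0]
gripper_width: 0.0876
gripper_force: 0.0
```

>>> jog_arm --deltas '[[[1, 2.8, 2.9, 0, 0.12], [1, 2.8, 2.9, 0, 0.12], [1, 0, 0, 0, 0], [1, 0, 0, 0, 0], [1, 0, 0, 0, 0]]]'

```text
time_s: 1.72
tcp_pos: [0.4806, -0.3548, 0.2063]
eef_rot: [180.0, 0.0, -94.0]
contact_force: [-0.0, 0.2, -0.4]
gripper_width: 0.0877
gripper_force: 0.0
```

```bash
cat > snap.py <<'E'
import sys,pickle
from h import *
n=sys.argv[1]; s=r.get_state(); i=r.camera_info("wrist"); im=r.capture("wrist")
cv2.imwrite(f"pics/{n}.png",im); pickle.dump(i,open(f"{n}.pkl","wb"))
print(s["time_s"],s["tcp_pos"].round(4),s["eef_rot"].round(2),s["joints"].round(1),s["contact_force"].round(2))
E
python3 snap.py w1
```

```text
1.725 [ 0.4806 -0.3548  0.2063] [ 1.7998e+02  1.0000e-02 -9.3980e+01] [-17.7  13.3  -9.5  -0.  -67.2  13.7] [-0.03  0.23 -0.4 ]
```

View pics/w1.png

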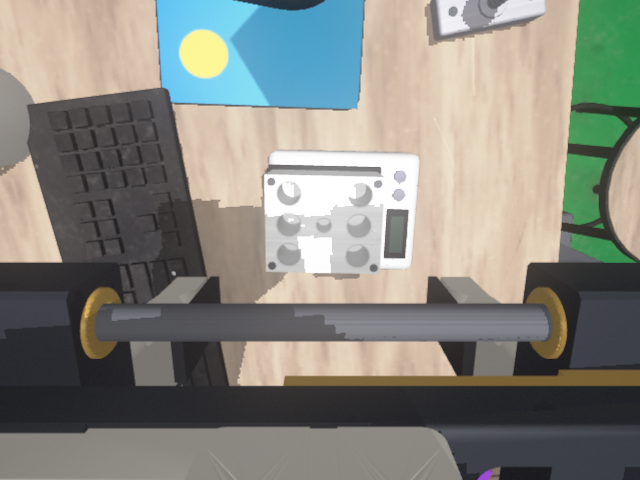

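The wrist view shows the block upright at columns 265–383. The thermometer well is at (323,225) and the tube wells are in two columns at 289 and 358. I take a second view on the way to the gauge.

>>> jog_arm --deltas '[[[1, -1, 3, 0, 0], [1, -1, 3, 0, 0], [1, 0, 0, 0, 0], [1, 0, 0, 0, 0], [1, 0, 0, 0, 0]]]'

```text
time_s: 2.4
tcp_pos: [0.4613, -0.295, 0.2064]
eef_rot: [180.0, -0.0, -94.0]
contact_force: [-0.1, -0.2, 0.3]
gripper_width: 0.0878
gripper_force: 0.0
```

```bash
python3 snap.py w2
```

```text
2.4 [ 0.4613 -0.295   0.2064] [180.    -0.   -93.95] [-12.1   8.6 -15.5   0.  -65.9   8.1] [-0.06 -0.18  0.27]
```

>>> jog_arm --deltas '[[[1, 0, 4, 0, 0.03], [1, 0, 4, 0, 0.03], [1, 0, 4, 0, 0.03], [1, 0, 4, 0, 0.03], [1, 0, 4, 0, 0.03], [1, 0, 4, 0, 0.03], [1, 0, 0, 0, 0], [1, 0, 0, 0, 0]]]'

```text
time_s: 3.45
tcp_pos: [0.4614, -0.0545, 0.2064]
eef_rot: [180.0, -0.0, -83.6]
contact_force: [0.8, -0.2, 0.3]
gripper_width: 0.0874
gripper_force: 0.0
```

```bash
python3 snap.py w3
```

```text
3.45 [ 0.4614 -0.0545  0.2064] [ 1.7999e+02 -1.0000e-02 -8.3580e+01] [ 17.6   0.3 -24.7   0.  -65.  -11.2] [ 0.75 -0.23  0.27]
```

>>> jog_arm --deltas '[[[1, 0, 2.5, 0, 0], [1, 0, 2.5, 0, 0], [1, 0, 0, 0, 0], [1, 0, 0, 0, 0], [1, 0, 0, 0, 0]]]'

```text
time_s: 4.12
tcp_pos: [0.4612, -0.0051, 0.2064]
eef_rot: [180.0, -0.0, -83.7]
contact_force: [0.1, -0.2, -0.4]
gripper_width: 0.0879
gripper_force: 0.0
```

```bash
python3 snap.py w4; python3 - <<'E'
import cv2,numpy as np
a=cv2.imread("pics/w3.png")[0:300,120:520];b=cv2.imread("pics/w4.png")[0:300,120:520];c=cv2.imread("pics/w2.png")[0:300,120:520];d=cv2.imread("pics/w1.png")[0:300,120:520]
cv2.imwrite("pics/m.png",np.vstack([np.hstack([a,b]),np.hstack([d,c])]))
E
```

```text
4.125 [ 0.4612 -0.0051  0.2064] [ 1.7999e+02 -1.0000e-02 -8.3660e+01] [ 23.9  -0.1 -25.1   0.  -65.  -17.6] [ 0.09 -0.24 -0.45]
```

View pics/m.png

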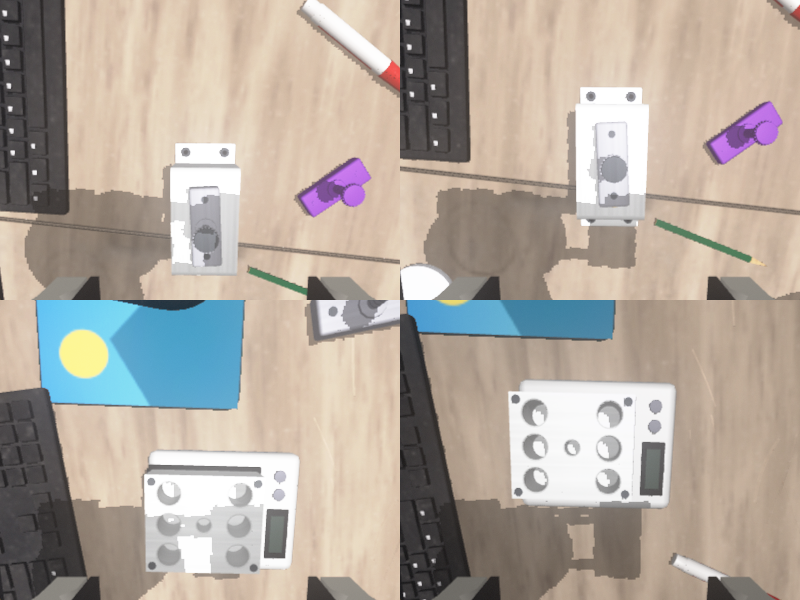

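In w3 and w4 (top row) the gauge is on the stand: its head is at full-image (326,239) and (334,168), and its stock screws are at (323,192)/(327,257) and (331,134)/(333,196). In w1 and w2 (bottom row) the well is at (323,225) and (292,147), and the block's corner screws show clearly. Next I refine these as dark blobs and triangulate.

```bash
cat > meas.py <<'E'
import pickle
from h import *
def load(n): return cv2.imread(f"pics/{n}.png",0).astype(float),pickle.load(open(n+".pkl","rb"))
def blob(g,u,v,R):
    for _ in range(4):
        x0,y0=int(round(u))-R,int(round(v))-R; p=g[y0:y0+2*R+1,x0:x0+2*R+1]
        lo,hi=p.min(),np.percentile(p,80); m=np.clip((hi-p)/(hi-lo)-.35,0,None)
        yy,xx=np.mgrid[y0:y0+2*R+1,x0:x0+2*R+1]; u,v=(xx*m).sum()/m.sum(),(yy*m).sum()/m.sum()
    return u,v
def pair(n1,n2,L):
    a,ia=load(n1);b,ib=load(n2);out={}
    for k,p,q,R in L:
        p,q=blob(a,*p,R),blob(b,*q,R); P,e=tri(ray(ia,*p),ray(ib,*q)); out[k]=P
        print(k,np.round(p,1),np.round(q,1),P.round(4),"gap",round(e*1e3,2))
    return out
def yaw(d): return np.degrees(np.arctan2(d[1],d[0]))
E
python3 - <<'E'
from meas import *
B=pair("w1","w2",[("c1",(271,181),(235,99),5),("c2",(378,184),(348,101),5),("c3",(374,268),(345,194),5),("c4",(271,265),(238,192),5),("well",(323,225),(292,147),8),
 ("t1",(289,193),(255,113),14),("t3",(289,254),(255,180),14),("t4",(359,194),(329,114),14),("t6",(358,255),(329,181),14)])
print("mid",np.mean([B[k] for k in("c1","c2","c3","c4")],0).round(4),"tmid",np.mean([B[k] for k in("t1","t3","t4","t6")],0).round(4))
print("yaw own y",[round(yaw(B[a]-B[b])-90,2) for a,b in(("c4","c1"),("c3","c2"),("t3","t1"),("t6","t4"))],"own x",[round(yaw(B[a]-B[b]),2) for a,b in(("c1","c2"),("c4","c3"),("t1","t4"),("t3","t6"))])
G=pair("w3","w4",[("f1",(305,152),(311,97),5),("f2",(344,152),(351,97),5),("s1",(324,191),(331,134),4),("s2",(327,257),(333,197),4),("head",(326,239),(334,168),16)])
d=G["s2"]-G["s1"];print("smid",((G["s1"]+G["s2"])/2).round(4),np.linalg.norm(d),"yaw",yaw(d)-90, "stand x yaw",yaw(G["f1"]-G["f2"]))
E
```

```text
c1 [270.7 181.2] [235.   98.6] [ 0.5164 -0.391   0.0857] gap 0.14
c2 [377.6 183.7] [347.7 101.3] [ 0.4369 -0.3837  0.0856] gap 0.03
c3 [373.2 267.6] [344.5 194. ] [ 0.4427 -0.3178  0.0852] gap 0.12
c4 [271.5 265.3] [237.9 191.4] [ 0.5224 -0.3252  0.0854] gap 0.08
well [323.4 227.1] [290.6 146.6] [ 0.4794 -0.3554  0.0948] gap 0.1
t1 [285.7 196. ] [249.6 107.9] [ 0.5036 -0.3823  0.107 ] gap 0.8
t3 [275.2 263.6] [249.6 182.5] [ 0.5137 -0.332   0.1   ] gap 7.04
t4 [364.2 197.8] [333.3 108.7] [ 0.4488 -0.3777  0.1094] gap 1.61
t6 [364.8 265.2] [333.5 186.4] [ 0.4508 -0.3263  0.1031] gap 0.24
mid [ 0.4796 -0.3544  0.0855] tmid [ 0.4792 -0.3546  0.1049]
yaw own y [np.float64(-5.28), np.float64(-5.02), np.float64(-11.33), np.float64(-2.23)] own x [np.float64(-5.22), np.float64(-5.3), np.float64(-4.73), np.float64(-5.15)]
f1 [305.2 151.7] [310.3  95.8] [ 0.483  -0.1044  0.0054] gap 0.05
f2 [343.9 152.1] [350.4  96.2] [ 0.4471 -0.1081  0.0049] gap 0.11
s1 [324.2 186.9] [331.3 133.7] [ 0.4611 -0.0739  0.0048] gap 1.14
s2 [326.5 256.2] [333.3 196.2] [ 0.4546 -0.0265  0.0734] gap 0.17
head [327.6 236.6] [331.2 169.3] [ 0.458  -0.0489  0.0976] gap 2.92
smid [ 0.4578 -0.0502  0.0391] 0.08357125726736299 yaw 7.796773486841531 stand x yaw 5.938692032204098
```

```bash
python3 - <<'E'
from meas import *
def c(n,u,v,h): return cv2.resize(cv2.imread(f"pics/{n}.png")[v-h:v+h,u-h:u+h],(400,300) if 0 else (300,300),interpolation=cv2.INTER_CUBIC)
cv2.imwrite("pics/z.png",np.vstack([np.hstack([c("w1",323,225,15),c("w2",292,147,15)]),np.hstack([c("w3",326,225,50),c("w4",334,165,50)])]))
for n in("w1","w2"):
    g,i=load(n); print(n,proj(i,[.4796,-.3544,.0858]).round(1))
E
```

```text
w1 [323.2 225.8]
w2 [291.3 147.7]
```

View pics/z.png

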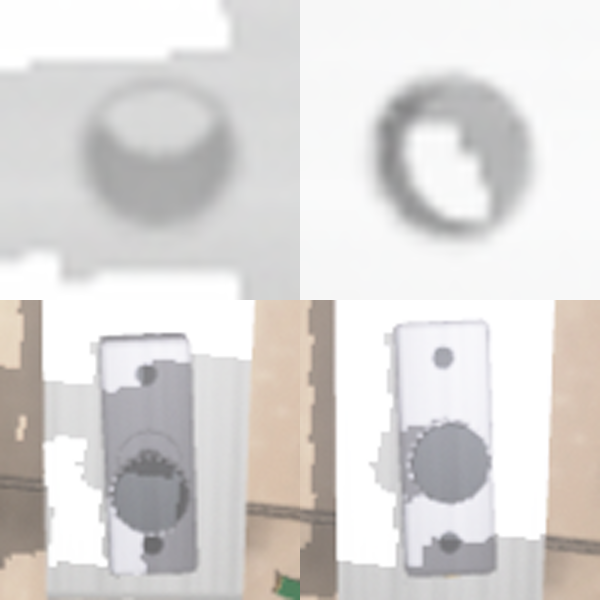

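The well mouth is at about (323.0,224.8) in w1 and (291.8,147.0) in w2. The stock screws are at (324.7,199.7) and (326.4,256) in w3, and (331.3,133.7) and (333.5,195.7) in w4. The head centre is at (325.4,239.7) and (333.5,168.7).

```bash
python3 - <<'E'
from meas import *
I={n:load(n)[1] for n in("w1","w2","w3","w4")}
def T(a,p,b,q,k):
    P,e=tri(ray(I[a],*p),ray(I[b],*q)); print(k,P.round(4),round(e*1e3,2)); return P
T("w1",(323,224.8),"w2",(291.8,147),"well")
print(onz(I["w1"],323,224.8,.086).round(4),onz(I["w2"],291.8,147,.086).round(4))
a=T("w3",(324.7,199.7),"w4",(331.3,133.7),"s1");b=T("w3",(326.4,256),"w4",(333.5,195.7),"s2");T("w3",(325.4,239.7),"w4",(333.5,168.7),"head")
print((a+b)/2,yaw(b-a)-90,np.linalg.norm(b-a))
for n,p,q in(("w3",(324.7,199.7),(326.4,256)),("w4",(331.3,133.7),(333.5,195.7))):
    a,b=onz(I[n],*p,.078),onz(I[n],*q,.078); print(n,((a+b)/2).round(4),yaw(b-a)-90,np.linalg.norm(b-a))
E
```

```text
well [ 0.4795 -0.3548  0.0838] 0.41
[ 0.4797 -0.3552  0.086 ] [ 0.4792 -0.3549  0.086 ]
s1 [ 0.4616 -0.0733  0.0795] 0.48
s2 [ 0.4547 -0.0271  0.0748] 0.07
head [ 0.4584 -0.0507  0.1141] 0.02
[ 0.4581494  -0.05019329  0.0771337 ] 8.575196723675333 0.046969036797688324
w3 [ 0.4581 -0.0506  0.078 ] 8.249436338951966 0.045499470625118055
w4 [ 0.4583 -0.0504  0.078 ] 8.791325753992325 0.0463125491070614
```

>>> jog_arm --deltas '[[[1, -0.3, -4.55, 0, 0.038], [1, 0, 0, -3, 0], [1, 0, 0, -3, 0], [1, 0, 0, -3, 0], [1, 0, 0, -2, 0], [1, 0, 0, -1, 0], [1, 0, 0, 0, 0], [1, 0, 0, 0, 0]]]'

```text
time_s: 5.18
tcp_pos: [0.4589, -0.0497, 0.0872]
eef_rot: [-179.9, 0.0, -81.4]
contact_force: [0.2, -0.6, -0.1]
gripper_width: 0.0876
gripper_force: 0.0
```

>>> jog_arm --deltas '[[[1, -0.05, -0.08, -0.35, 0], [0, 0, 0, 0, 0], [-0.3, 0, 0, 0, 0], [-1, 0, 0, 0, 0], [-1, 0, 0, 0, 0], [-1, 0, 0, 0, 0], [-1, 0, 0, 0, 0], [-1, 0, 0, 0, 0]]]' --force 25

```text
time_s: 6.18
tcp_pos: [0.4578, -0.0506, 0.083]
eef_rot: [180.0, 0.0, -81.4]
contact_force: [0.6, 0.3, 0.8]
gripper_width: 0.0234
gripper_force: 0.0
```

>>> jog_arm --deltas '[[[-1, 0, 0, 0, 0], [-1, 0, 0, 0, 0], [-1, 0, 0, 0, 0]]]' --force 25

```text
time_s: 6.55
tcp_pos: [0.458, -0.0505, 0.083]
eef_rot: [-180.0, 0.0, -81.4]
contact_force: [0.9, 0.2, 0.1]
gripper_width: 0.0166
gripper_force: 25.0
```

```bash
python3 - <<'E'
from h import *
print(r.tip_extent,r.get_state()["gripper_width"])
a=r.capture("wrist"); b=r.capture("top"); s=r.capture("scene")
cv2.imwrite("pics/g1.png",np.hstack([cv2.resize(a[150:450,160:480],(400,375)),cv2.resize(s[190:310,240:368],(400,375))]))
E
```

```text
0.019 0.016598485753118734
```

View pics/g1.png

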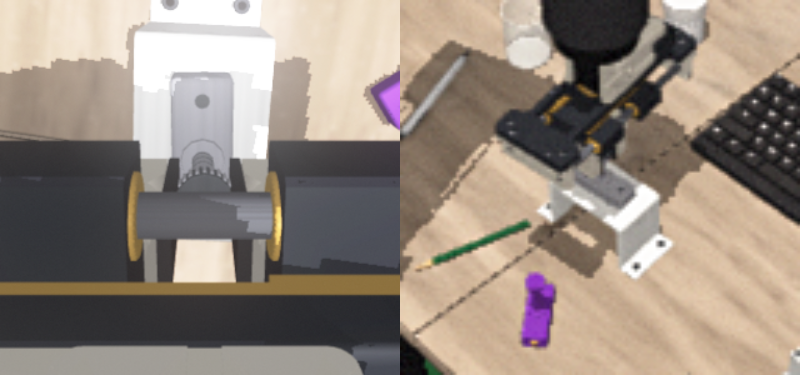

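The wrist view shows the fingers' inner edges lying over the stock's edges, and the gap is only 16.6 mm. So they may hold the boss or the head rather than the stock. I check by projecting the expected tip and stock points onto the picture.

```bash
python3 - <<'E'
from h import *
s=r.get_state(); i=r.camera_info("wrist"); a=r.capture("wrist"); cv2.imwrite("pics/g2raw.png",a)
t=s["tcp_pos"]; y=np.radians(s["eef_rot"][2]); X=np.array([np.cos(y),np.sin(y),0]);Y=np.array([np.sin(y),-np.cos(y),0])
k=4;u0,v0=250,230; b=cv2.resize(a[v0:v0+140,u0:u0+150],None,fx=k,fy=k,interpolation=2)
def pt(P,c): p=proj(i,P); q=tuple(int(x) for x in ((p-[u0,v0]+.5)*k)); cv2.circle(b,q,4,c,-1); return p.round(0)
for sy in(-1,1):
  for dx in(-.0095,.0095):
    pt(t+X*dx+Y*sy*.0083+[0,0,-.019],(0,0,255))   # tips red
    pt(t+X*dx+Y*sy*.0083+[0,0,.0],(0,255,0))     # tcp level green
  for dx in(-.032,.032): pt(np.array([.4582,-.0505,.078])+X*dx+Y*sy*.012,(255,0,0))
cv2.imwrite("pics/g2.png",b)
E
```

```text
(no output)
```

View pics/g2.png

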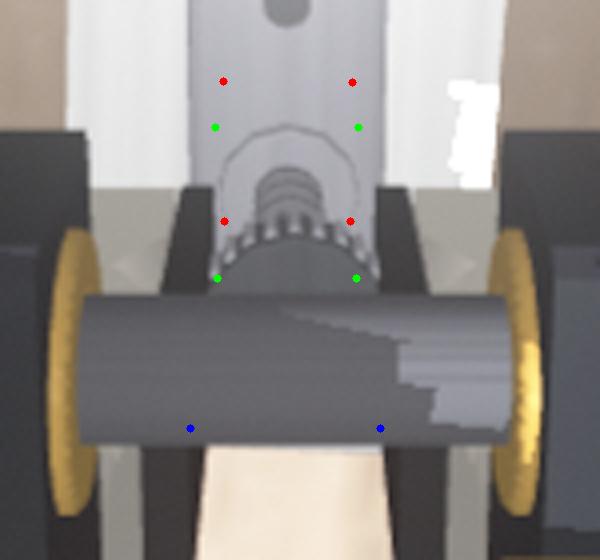

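The pads' visible ends (row 187 in the crop) are well short of the projected tips in red (row 82). The gap also equals the head's 18 mm, so the tips appear higher than expected. I check this against the scene camera, along with the moment and force readings.

```bash
python3 - <<'E'
from h import *
s=r.get_state(); i=r.camera_info("scene"); w=r.camera_info("wrist"); t=s["tcp_pos"]
print(s["contact_force"],s["gripper_width"],s["joints"])
a=r.capture("scene"); b=cv2.resize(a[195:285,255:355],(800,720),interpolation=2)[:600]
for z,c in((.064,(0,0,255)),(.083,(0,255,0)),(.105,(255,0,0)),(.13,(0,255,255))):
    p=proj(i,[t[0],t[1],z]); print(z,p.round(1),proj(w,[t[0],t[1],z]).round(1)); q=((p-[255,195]+.5)*8).astype(int); cv2.circle(b,tuple(int(x) for x in q),4,c,-1)
cv2.imwrite("pics/g3.png",b)
V=np.array(w["view"]);print((-V[:3,:3].T@V[:3,3]-t).round(4))
# depth of head edge using 18mm = width in px
print("depth from 18mm over 41px",398.6*18/41, [-(V@np.r_[t[:2],z,1])[2].round(4) for z in(.078,.105,.112)])
E
```

```text
[1.23319202 0.57389882 0.9608664 ] 0.016652438688768065 [ 1.83076485e+01  7.43387926e+00 -3.52292563e+01  5.19965462e-03
 -4.73186847e+01 -9.71105531e+00]
0.064 [303.8 250.1] [321.4 267.6]
0.083 [303.6 246. ] [321.2 280.4]
0.105 [303.4 241.1] [321.  298.8]
0.13 [303.2 235.4] [320.6 326.4]
[ 0.009  -0.0656  0.1776]
depth from 18mm over 41px 174.99512195121952 [np.float64(0.1934), np.float64(0.1672), np.float64(0.1605)]
```

View pics/g3.png

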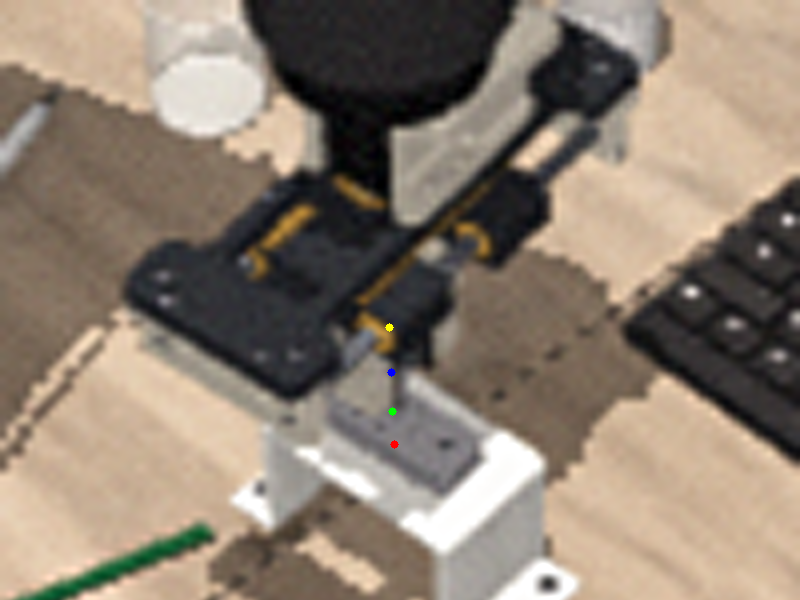

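The scene crop shows the near finger ending just above the stock, at about crop row 410 and z ≈ 0.08. It is holding the boss or rod above the stock. I open, then feel downwards.

>>> jog_arm --deltas '[[[-0.1, 0, 0, 0, 0], [-0.1, 0, 0, 0, 0], [-0.1, 0, 0, 0, 0], [-0.1, 0, 0, -0.1, 0], [-0.1, 0, 0, -0.1, 0], [-0.1, 0, 0, -0.1, 0], [-0.1, 0, 0, 0, 0]]]'

```text
time_s: 7.68
tcp_pos: [0.4577, -0.0506, 0.0798]
eef_rot: [180.0, -0.0, -81.4]
contact_force: [-0.6, 0.3, 0.8]
gripper_width: 0.0394
gripper_force: 0.0
```

>>> jog_arm --deltas '[[[-0.1, 0, 0, -0.15, 0], [-0.1, 0, 0, -0.15, 0], [-0.1, 0, 0, -0.15, 0], [-0.1, 0, 0, -0.15, 0], [-0.1, 0, 0, 0, 0]]]'

```text
time_s: 8.3
tcp_pos: [0.4577, -0.0506, 0.0738]
eef_rot: [180.0, -0.0, -81.4]
contact_force: [0.6, -1.1, -0.7]
gripper_width: 0.0393
gripper_force: 0.0
```

>>> jog_arm --deltas '[[[-1, 0, 0, 0, 0], [-1, 0, 0, 0, 0], [-1, 0, 0, 0, 0], [-1, 0, 0, 0, 0], [-1, 0, 0, 0, 0]]]' --force 10

```text
time_s: 8.93
tcp_pos: [0.458, -0.0505, 0.0741]
eef_rot: [-180.0, 0.0, -81.4]
contact_force: [1.7, -0.8, 0.5]
gripper_width: 0.0171
gripper_force: 10.0
```

Still 17 mm, with no contact on the plate where the tips should already touch it, so the real tips stand above the stated place. I triangulate the finger ends and the cross bar from the pictures I have.

```bash
python3 - <<'E'
from h import *
s=r.get_state(); w=dict(r.camera_info("wrist")); sc=r.camera_info("scene"); print(s["tcp_pos"],s["gripper_width"])
T=np.array([.458,-.0505,.083]); V=np.array(w["view"]).copy(); sh=T-s["tcp_pos"]; V[:3,3]-=V[:3,:3]@sh; w["view"]=V
for k,p,q in(("ring+x",(268.5,322.5),(314,225)),("ring-x",(379,322),(302.2,236.2)),("tip-x",(344,276.7),(300.6,246.5)),("tip-x outer",(361,276.7),(298,246))):
    P,e=tri(ray(w,*p),ray(sc,*q)); print(k,(P-T).round(4),"gap",e.round(4))
    # intersection with plane y of TCP axis and y at near pad edge
    o,d=ray(w,*p)
    for dy in(0,-.0095): l=(T[1]+dy-o[1])/d[1]; print("   at dy",dy,(o+l*d-T).round(4))
E
```

```text
[ 0.45799669 -0.05053102  0.07406134] 0.017121518288102676
ring+x [ 0.0146 -0.0295  0.1049] gap 0.002
   at dy 0 [0.0185 0.     0.0495]
   at dy -0.0095 [ 0.0171 -0.0095  0.068 ]
ring-x [-0.0158 -0.0142  0.0677] gap 0.0005
   at dy 0 [-0.0227  0.      0.0365]
   at dy -0.0095 [-0.0182 -0.0095  0.0569]
tip-x [-0.0108 -0.0029  0.0067] gap 0.0059
   at dy 0 [-0.0114  0.     -0.0099]
   at dy -0.0095 [-0.0084 -0.0095  0.0173]
tip-x outer [-0.0185 -0.0039  0.014 ] gap 0.0113
   at dy 0 [-0.0203  0.     -0.0136]
   at dy -0.0095 [-0.0161 -0.0095  0.0141]
```

>>> jog_arm --deltas '[[[-0.1, 0, 0, 0, 0], [-0.1, 0, 0, 0, 0], [-0.1, 0, 0, -0.2, 0], [-0.1, 0, 0, -0.2, 0], [-0.1, 0, 0, -0.2, 0], [-0.1, 0, 0, 0, 0]]]'

```text
time_s: 9.68
tcp_pos: [0.4576, -0.0506, 0.0677]
eef_rot: [180.0, -0.0, -81.4]
contact_force: [0.0, -0.1, 0.7]
gripper_width: 0.0398
gripper_force: 0.0
```

>>> jog_arm --deltas '[[[-0.1, 0, 0, -0.15, 0], [-0.1, 0, 0, -0.15, 0], [-0.1, 0, 0, -0.15, 0], [-0.1, 0, 0, 0, 0]]]'

```text
time_s: 10.18
tcp_pos: [0.4577, -0.0506, 0.0633]
eef_rot: [180.0, -0.0, -81.4]
contact_force: [0.3, 0.9, -0.6]
gripper_width: 0.0393
gripper_force: 0.0
```

>>> jog_arm --deltas '[[[-0.1, 0, 0, -0.15, 0], [-0.1, 0, 0, -0.15, 0], [-0.1, 0, 0, -0.15, 0], [-0.1, 0, 0, -0.15, 0], [-0.1, 0, 0, 0, 0], [-0.1, 0, 0, 0, 0]]]'

```text
time_s: 10.92
tcp_pos: [0.4578, -0.0506, 0.0575]
eef_rot: [180.0, -0.0, -81.4]
contact_force: [-0.5, -0.4, 0.4]
gripper_width: 0.0397
gripper_force: 0.0
```

```bash
python3 - <<'E'
from h import *
s=r.get_state();print(s["tcp_pos"],s["contact_force"],s["moment"])
a=r.capture("scene");w=r.capture("wrist")
cv2.imwrite("pics/g4.png",np.hstack([cv2.resize(a[195:285,265:345],(400,450),interpolation=2),cv2.resize(w[210:390,240:400],(400,450),interpolation=2)]))
E
```

```text
[ 0.45776734 -0.05058668  0.05747238] [-0.51730123 -0.42630438  0.39738665] [-0.01566647  0.09822158  0.00865837]
```

View pics/g4.png

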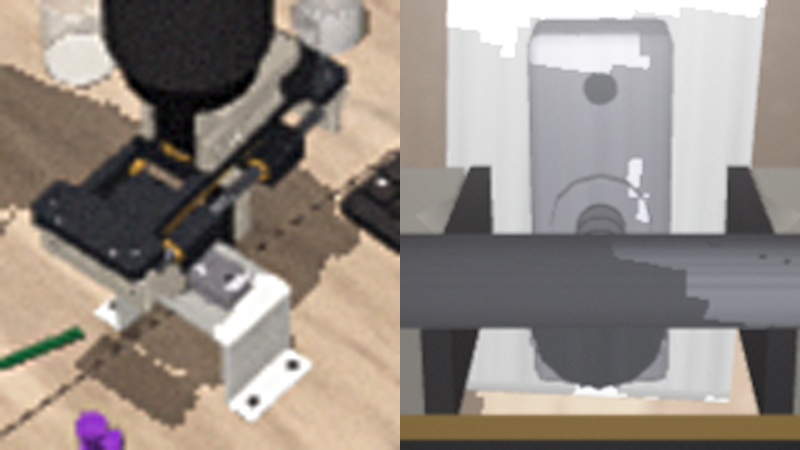

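The scene crop shows the near finger alongside the stock's near end. The wrist crop shows the open pads straddling the stock, with the head clear behind the bar. I feel further down.

>>> jog_arm --deltas '[[[-0.1, 0, 0, -0.15, 0], [-0.1, 0, 0, -0.15, 0], [-0.1, 0, 0, 0, 0], [-1, 0, 0, 0, 0], [-1, 0, 0, 0, 0], [-1, 0, 0, 0, 0], [-1, 0, 0, 0, 0], [-1, 0, 0, 0, 0]]]'

```text
time_s: 12.02
tcp_pos: [0.458, -0.0505, 0.0546]
eef_rot: [-180.0, 0.0, -81.4]
contact_force: [2.0, 0.6, -0.6]
gripper_width: 0.0241
gripper_force: 10.0
```

>>> jog_arm --deltas '[[[-0.3, 0, 0, 0, 0], [-0.3, 0, 0, 0, 0], [-0.3, 0, 0, -0.15, 0], [-0.3, 0, 0, -0.15, 0], [-0.3, 0, 0, -0.15, 0], [-0.3, 0, 0, 0, 0]]]'

```text
time_s: 12.78
tcp_pos: [0.4576, -0.0506, 0.0498]
eef_rot: [180.0, -0.0, -81.4]
contact_force: [0.1, -0.5, 0.9]
gripper_width: 0.0308
gripper_force: 0.0
```

>>> jog_arm --deltas '[[[-0.3, 0, 0, -0.1, 0], [-0.3, 0, 0, -0.1, 0], [-0.3, 0, 0, 0, 0]]]'

```text
time_s: 13.15
tcp_pos: [0.4577, -0.0506, 0.0479]
eef_rot: [180.0, -0.0, -81.4]
contact_force: [0.5, 0.5, -0.1]
gripper_width: 0.031
gripper_force: 0.0
```

>>> jog_arm --deltas '[[[-0.3, 0, 0, -0.1, 0], [-0.3, 0, 0, -0.1, 0], [-0.3, 0, 0, 0, 0]]]'

```text
time_s: 13.52
tcp_pos: [0.4577, -0.0506, 0.0459]
eef_rot: [180.0, -0.0, -81.4]
contact_force: [-0.7, 0.3, -0.8]
gripper_width: 0.0306
gripper_force: 0.0
```

>>> jog_arm --deltas '[[[-1, 0, 0, 0, 0], [-1, 0, 0, 0, 0], [-1, 0, 0, 0, 0], [-1, 0, 0, 0, 0]]]' --force 30

```text
time_s: 14.02
tcp_pos: [0.4578, -0.0506, 0.046]
eef_rot: [-180.0, 0.0, -81.4]
contact_force: [-0.0, 0.4, -1.0]
gripper_width: 0.0236
gripper_force: 30.0
```

Stock gripped at 23.6 mm with 30 N. I lift, check, and carry it over.

>>> jog_arm --deltas '[[[-1, 0, 0, 1, 0], [-1, 0, 0, 2, 0], [-1, 0, 0, 2, 0], [-1, 0, 0, 1.5, 0], [-1, 0, 0, 0, 0], [-1, 0, 0, 0, 0]]]'

```text
time_s: 14.78
tcp_pos: [0.4572, -0.0506, 0.1105]
eef_rot: [180.0, 0.0, -81.4]
contact_force: [0.2, 0.1, -3.1]
gripper_width: 0.0236
gripper_force: 30.0
```

>>> jog_arm --deltas '[[[-1, 0.27, -3.8, 0, -0.03], [-1, 0.27, -3.8, 0, -0.03], [-1, 0.27, -3.8, 0, -0.03], [-1, 0.27, -3.8, 0, -0.03], [-1, 0.27, -3.8, 0, -0.03], [-1, 0.27, -3.8, 0, -0.03], [-1, 0.27, -3.8, 0, -0.03], [-1, 0.27, -3.8, 0, -0.03]]]'

```text
time_s: 15.78
tcp_pos: [0.4786, -0.3556, 0.1096]
eef_rot: [179.9, 0.0, -95.2]
contact_force: [0.8, 0.6, -2.3]
gripper_width: 0.0241
gripper_force: 30.0
```

>>> jog_arm --deltas '[[[-1, 0, 0, 0, 0], [-1, 0, 0, 0, 0], [-1, 0, 0, 0, 0], [-1, 0, 0, 0, 0]]]'

```text
time_s: 16.27
tcp_pos: [0.4795, -0.3538, 0.1111]
eef_rot: [-180.0, 0.0, -95.1]
contact_force: [0.5, -0.2, -2.4]
gripper_width: 0.0236
gripper_force: 30.0
```

```bash
python3 snap.py h1; python3 - <<'E'
from meas import *
g,i=load("h1"); t=r.get_state()["tcp_pos"]
# predicted far stock screw
y=np.radians(-5.2); 
for d in(.023,): 
    P=t+np.array([np.sin(y)*1,-np.cos(y),0])*d+[0,0,.032]; p=proj(i,P); q=blob(g,*p,6); print(p.round(1),np.round(q,1),(onz(i,*q,P[2])-t).round(4), (P-t).round(4))
g4=cv2.imread("pics/g2raw.png",0)
E
```

```text
16.275 [ 0.4795 -0.3538  0.1111] [-179.99    0.    -95.09] [-17.7  17.6 -16.9  -0.  -55.5  12.6] [ 0.48 -0.23 -2.45]
[320.5 253.5] [323.2 254.5] [-0.0031 -0.0224  0.032 ] [-0.0021 -0.0229  0.032 ]
```

>>> jog_arm --deltas '[[[-1, 0, -0.12, -1, 0], [-1, 0, 0, -1, 0], [-1, 0, 0, -0.7, 0], [-1, 0, 0, 0, 0], [-1, 0, 0, -0.2, 0], [-1, 0, 0, -0.2, 0], [-1, 0, 0, -0.2, 0], [-1, 0, 0, 0, 0]]]'

```text
time_s: 17.32
tcp_pos: [0.4793, -0.3557, 0.0779]
eef_rot: [180.0, 0.0, -95.2]
contact_force: [0.1, -0.5, -3.1]
gripper_width: 0.0234
gripper_force: 30.0
```

>>> jog_arm --deltas '[[[-1, 0, 0.05, -0.1, 0], [-1, 0, 0, -0.2, 0], [-1, 0, 0, -0.2, 0], [-1, 0, 0, 0, 0], [-1, 0, 0, 0, 0]]]'

```text
time_s: 17.95
tcp_pos: [0.4794, -0.3553, 0.073]
eef_rot: [180.0, -0.0, -95.2]
contact_force: [-0.1, -0.6, -3.2]
gripper_width: 0.0237
gripper_force: 30.0
```

Rod tip is about 7 mm below the face with no contact force, so it is in the well. I lower the last 3 mm.

>>> jog_arm --deltas '[[[-1, 0, 0, -0.1, 0], [-1, 0, 0, -0.1, 0], [-1, 0, 0, -0.05, 0], [-1, 0, 0, 0, 0], [-1, 0, 0, 0, 0]]]'

```text
time_s: 18.58
tcp_pos: [0.4794, -0.3553, 0.0705]
eef_rot: [180.0, -0.0, -95.2]
contact_force: [0.3, 0.2, -3.3]
gripper_width: 0.0234
gripper_force: 30.0
```

>>> jog_arm --deltas '[[[-1, 0, 0, -0.05, 0], [-1, 0, 0, 0, 0], [-1, 0, 0, 0, 0]]]'

```text
time_s: 18.95
tcp_pos: [0.4794, -0.3553, 0.07]
eef_rot: [-180.0, -0.0, -95.2]
contact_force: [0.4, -0.4, -1.1]
gripper_width: 0.024
gripper_force: 30.0
```

>>> jog_arm --deltas '[[[-1, 0, 0, -0.05, 0], [-1, 0, 0, 0, 0], [-1, 0, 0, 0, 0]]]'

```text
time_s: 19.32
tcp_pos: [0.4794, -0.3553, 0.07]
eef_rot: [-180.0, -0.0, -95.1]
contact_force: [-2.0, 2.3, 4.9]
gripper_width: 0.0236
gripper_force: 30.0
```

The stock sits on the face: force rose at TCP z 0.070, i.e. underside at 0.086 as expected. I release, rise and shut the fingers.

>>> jog_arm --deltas '[[[-0.3, 0, 0, 0, 0], [-0.1, 0, 0, 0, 0], [-0.1, 0, 0, 0, 0], [-0.1, 0, 0, 2, 0], [-0.1, 0, 0, 2, 0], [-0.1, 0, 0, 2, 0], [-0.1, 0, 0, 1, 0], [-1, 0, 0, 0, 0]]]' --force 20

```text
time_s: 20.32
tcp_pos: [0.4797, -0.3554, 0.1399]
eef_rot: [-179.9, -0.0, -95.2]
contact_force: [0.6, -0.2, 0.1]
gripper_width: 0.034
gripper_force: 0.0
```

>>> jog_arm --deltas '[[[-1, 0, 0, 0, 0], [-1, 0, 0, 0, 0], [-1, 0, 0, 0, 0], [-1, 0, 0, 0, 0]]]'

```text
time_s: 20.82
tcp_pos: [0.4793, -0.3552, 0.1392]
eef_rot: [180.0, 0.0, -95.2]
contact_force: [-0.2, 0.2, -0.4]
gripper_width: 0.0007
gripper_force: 0.0
```

```bash
python3 snap.py h2; python3 - <<'E'
from meas import *
g,i=load("h2")
for P in([.4793,-.3553,.102],[.4793,-.3553,.138]): print(proj(i,P).round(1))
y=np.radians(-5.2)
for sgn in(1,):
    P=np.array([.4793,-.3553,.102])+sgn*.0232*np.array([np.sin(y)*-1*-1,-np.cos(y),0]); q=blob(g,*proj(i,P),5); print(proj(i,P).round(1),np.round(q,1),onz(i,*q,.102).round(4),P.round(4))
E
```

```text
20.825 [ 0.4793 -0.3552  0.1392] [ 1.7998e+02  1.0000e-02 -9.5150e+01] [-17.8  16.2 -14.8   0.  -59.   12.6] [-0.19  0.17 -0.39]
[321.4 257.5]
[321.  279.9]
[321.4 217.1] [322.6 217.8] [ 0.4765 -0.3779  0.102 ] [ 0.4772 -0.3784  0.102 ]
```

Fingers shut and the gauge stands where expected. I come down on the head.

>>> jog_arm --deltas '[[[-1, 0, 0, -0.8, 0], [-1, 0, 0, -0.4, 0], [-1, 0, 0, -0.2, 0], [-1, 0, 0, -0.1, 0], [-1, 0, 0, -0.1, 0], [-1, 0, 0, 0, 0]]]'

```text
time_s: 21.62
tcp_pos: [0.4794, -0.3553, 0.1235]
eef_rot: [-180.0, 0.0, -95.2]
contact_force: [0.4, 0.7, -0.5]
gripper_width: 0.0004
gripper_force: 0.0
```

>>> jog_arm --deltas '[[[-1, 0, 0, -0.1, 0], [-1, 0, 0, -0.1, 0]]]'

```text
time_s: 21.88
tcp_pos: [0.4794, -0.3553, 0.1215]
eef_rot: [-180.0, -0.0, -95.2]
contact_force: [-0.6, -0.2, 0.0]
gripper_width: 0.0005
gripper_force: 0.0
```

>>> jog_arm --deltas '[[[-1, 0, 0, -0.1, 0], [-1, 0, 0, -0.1, 0]]]'

```text
time_s: 22.12
tcp_pos: [0.4795, -0.3554, 0.1198]
eef_rot: [-180.0, -0.0, -95.2]
contact_force: [-1.1, -0.1, 3.4]
gripper_width: 0.0005
gripper_force: 1.8
```

>>> jog_arm --deltas '[[[-1, 0, 0, -0.1, 0], [-1, 0, 0, -0.1, 0], [-1, 0, 0, -0.1, 0]]]'

```text
time_s: 22.5
tcp_pos: [0.4794, -0.3553, 0.1165]
eef_rot: [-180.0, -0.0, -95.2]
contact_force: [-1.3, 0.3, 3.2]
gripper_width: 0.0005
gripper_force: 1.8
```

>>> jog_arm --deltas '[[[-1, 0, 0, -0.05, 0], [-1, 0, 0, -0.05, 0]]]'

```text
time_s: 22.75
tcp_pos: [0.4794, -0.3553, 0.1155]
eef_rot: [-180.0, -0.0, -95.2]
contact_force: [-0.7, 1.3, 3.8]
gripper_width: 0.0005
gripper_force: 1.8
```

>>> jog_arm --deltas '[[[-1, 0, 0, -0.05, 0], [-1, 0, 0, -0.05, 0]]]'

```text
time_s: 23.0
tcp_pos: [0.4794, -0.3553, 0.1144]
eef_rot: [-180.0, -0.0, -95.2]
contact_force: [-0.4, 1.1, 3.3]
gripper_width: 0.0005
gripper_force: 1.8
```

>>> jog_arm --deltas '[[[-1, 0, 0, -0.05, 0], [-1, 0, 0, -0.05, 0]]]'

```text
time_s: 23.25
tcp_pos: [0.4794, -0.3553, 0.1134]
eef_rot: [-180.0, -0.0, -95.2]
contact_force: [-0.2, -0.0, 3.5]
gripper_width: 0.0002
gripper_force: 1.8
```

>>> jog_arm --deltas '[[[-1, 0, 0, -0.05, 0], [-1, 0, 0, -0.05, 0]]]'

```text
time_s: 23.5
tcp_pos: [0.4794, -0.3553, 0.1125]
eef_rot: [-180.0, -0.0, -95.2]
contact_force: [-1.0, 0.9, 4.3]
gripper_width: 0.0004
gripper_force: 1.8
```

>>> jog_arm --deltas '[[[-1, 0, 0, -0.05, 0], [-1, 0, 0, -0.05, 0]]]'

```text
time_s: 23.75
tcp_pos: [0.4794, -0.3553, 0.1114]
eef_rot: [-180.0, -0.0, -95.2]
contact_force: [-0.5, 0.5, 3.4]
gripper_width: 0.0007
gripper_force: 1.8
```

>>> jog_arm --deltas '[[[-1, 0, 0, -0.05, 0], [-1, 0, 0, -0.05, 0]]]'

```text
time_s: 24.0
tcp_pos: [0.4794, -0.3553, 0.1105]
eef_rot: [-180.0, -0.0, -95.2]
contact_force: [0.4, 1.4, 3.8]
gripper_width: 0.0003
gripper_force: 1.8
```

>>> jog_arm --deltas '[[[-1, 0, 0, -0.05, 0], [-1, 0, 0, -0.05, 0]]]'

```text
time_s: 24.25
tcp_pos: [0.4794, -0.3553, 0.1094]
eef_rot: [-180.0, -0.0, -95.2]
contact_force: [0.4, 0.3, 3.5]
gripper_width: 0.0001
gripper_force: 1.8
```

>>> jog_arm --deltas '[[[-1, 0, 0, -0.05, 0], [-1, 0, 0, -0.05, 0]]]'

```text
time_s: 24.5
tcp_pos: [0.4794, -0.3553, 0.1084]
eef_rot: [-180.0, -0.0, -95.2]
contact_force: [-0.1, 0.2, 2.9]
gripper_width: 0.0002
gripper_force: 1.8
```

>>> jog_arm --deltas '[[[-1, 0, 0, -0.05, 0], [-1, 0, 0, -0.05, 0]]]'

```text
time_s: 24.75
tcp_pos: [0.4794, -0.3553, 0.1074]
eef_rot: [-180.0, -0.0, -95.2]
contact_force: [-1.2, 0.5, 3.7]
gripper_width: 0.0002
gripper_force: 1.8
```

>>> jog_arm --deltas '[[[-1, 0, 0, -0.05, 0], [-1, 0, 0, -0.05, 0]]]'

```text
time_s: 25.0
tcp_pos: [0.4793, -0.3553, 0.1064]
eef_rot: [180.0, 0.0, -95.2]
contact_force: [-0.2, 0.6, 3.4]
gripper_width: 0.0003
gripper_force: 1.8
```

>>> jog_arm --deltas '[[[-1, 0, 0, -0.05, 0], [-1, 0, 0, -0.05, 0]]]'

```text
time_s: 25.25
tcp_pos: [0.4794, -0.3553, 0.1054]
eef_rot: [-180.0, -0.0, -95.2]
contact_force: [0.6, -0.5, 3.4]
gripper_width: 0.0007
gripper_force: 1.8
```

>>> jog_arm --deltas '[[[-1, 0, 0, -0.05, 0], [-1, 0, 0, -0.05, 0]]]'

```text
time_s: 25.5
tcp_pos: [0.4794, -0.3553, 0.1044]
eef_rot: [-180.0, -0.0, -95.2]
contact_force: [-0.6, 0.1, 3.7]
gripper_width: 0.0006
gripper_force: 1.8
```

>>> jog_arm --deltas '[[[-1, 0, 0, -0.05, 0], [-1, 0, 0, -0.05, 0]]]'

```text
time_s: 25.75
tcp_pos: [0.4794, -0.3553, 0.1034]
eef_rot: [-180.0, -0.0, -95.2]
contact_force: [-0.2, 0.3, 3.8]
gripper_width: 0.0003
gripper_force: 1.8
```

>>> jog_arm --deltas '[[[-1, 0, 0, -0.05, 0], [-1, 0, 0, -0.05, 0]]]'

```text
time_s: 26.0
tcp_pos: [0.4793, -0.3553, 0.1024]
eef_rot: [180.0, 0.0, -95.2]
contact_force: [-0.2, 1.1, 3.9]
gripper_width: 0.0003
gripper_force: 1.8
```

>>> jog_arm --deltas '[[[-1, 0, 0, -0.05, 0], [-1, 0, 0, -0.05, 0]]]'

```text
time_s: 26.25
tcp_pos: [0.4793, -0.3553, 0.1014]
eef_rot: [180.0, 0.0, -95.2]
contact_force: [-0.7, 0.1, 4.2]
gripper_width: 0.0005
gripper_force: 1.8
```

>>> jog_arm --deltas '[[[-1, 0, 0, -0.05, 0], [-1, 0, 0, -0.05, 0]]]'

```text
time_s: 26.5
tcp_pos: [0.4795, -0.3554, 0.101]
eef_rot: [-180.0, -0.0, -95.1]
contact_force: [-1.7, 1.4, 9.3]
gripper_width: 0.0006
gripper_force: 4.9
```

Force jumped to 9.3 N as the motion stopped: bottomed, reading about 29 mm. I hold briefly.

>>> jog_arm --deltas '[[[-1, 0, 0, 0, 0], [-1, 0, 0, 0, 0], [-1, 0, 0, 0, 0]]]'

```text
time_s: 26.88
tcp_pos: [0.4794, -0.3553, 0.101]
eef_rot: [-180.0, -0.0, -95.1]
contact_force: [-2.3, 2.0, 8.0]
gripper_width: 0.0001
gripper_force: 3.8
```

>>> jog_arm --deltas '[[[-1, 0, 0, 2, 0], [-0.1, 0, 0, 0, 0], [-0.1, 0, 0, 0, 0], [-0.1, 0, 0, 0, 0], [-0.1, 0, 0, 0, 0], [-0.1, 0, 0, 0, 0]]]'

```text
time_s: 27.62
tcp_pos: [0.4792, -0.3552, 0.1202]
eef_rot: [180.0, 0.0, -95.2]
contact_force: [-0.0, 0.0, -1.1]
gripper_width: 0.0385
gripper_force: 0.0
```

>>> jog_arm --deltas '[[[-0.1, 0, 0, -1.5, 0], [-0.1, 0, 0, -1.5, 0], [-0.1, 0, 0, -1, 0], [-0.1, 0, 0, -0.5, 0], [-0.1, 0, 0, 0, 0], [-0.1, 0, 0, 0, 0]]]'

```text
time_s: 28.38
tcp_pos: [0.4797, -0.3554, 0.0758]
eef_rot: [-180.0, -0.0, -95.2]
contact_force: [-0.6, 0.2, 0.3]
gripper_width: 0.0394
gripper_force: 0.0
```

>>> jog_arm --deltas '[[[-0.1, 0, 0, -0.25, 0], [-0.1, 0, 0, -0.2, 0], [-0.1, 0, 0, 0, 0], [-1, 0, 0, 0, 0], [-1, 0, 0, 0, 0], [-1, 0, 0, 0, 0], [-1, 0, 0, 0, 0], [-1, 0, 0, 0, 0]]]' --force 30

```text
time_s: 29.38
tcp_pos: [0.4794, -0.3553, 0.071]
eef_rot: [-180.0, -0.0, -95.2]
contact_force: [-0.3, -0.3, 0.3]
gripper_width: 0.0236
gripper_force: 30.0
```

>>> jog_arm --deltas '[[[-1, 0, 0, 0.5, 0], [-1, 0, 0, 1, 0], [-1, 0, 0, 2, 0], [-1, 0, 0, 2, 0], [-1, 0, 0, 0, 0], [-1, 0, 0, 0, 0]]]'

```text
time_s: 30.12
tcp_pos: [0.4788, -0.355, 0.1254]
eef_rot: [180.0, 0.0, -95.2]
contact_force: [-0.5, 0.2, -2.4]
gripper_width: 0.0237
gripper_force: 30.0
```

>>> jog_arm --deltas '[[[-1, -0.26, 3.8, 0, 0.03], [-1, -0.26, 3.8, 0, 0.03], [-1, -0.26, 3.8, 0, 0.03], [-1, -0.26, 3.8, 0, 0.03], [-1, -0.26, 3.8, 0, 0.03], [-1, -0.26, 3.8, 0, 0.03], [-1, -0.26, 3.8, 0, 0.03], [-1, -0.26, 3.8, 0, 0.03]]]'

```text
time_s: 31.12
tcp_pos: [0.4577, -0.0502, 0.1252]
eef_rot: [179.9, -0.0, -81.4]
contact_force: [0.7, -0.3, -2.0]
gripper_width: 0.0234
gripper_force: 30.0
```

>>> jog_arm --deltas '[[[-1, 0, 0, 0, 0], [-1, 0, 0, 0, 0], [-1, 0, 0, 0, 0], [-1, 0, 0, 0, 0]]]'

```text
time_s: 31.62
tcp_pos: [0.4584, -0.052, 0.1257]
eef_rot: [180.0, -0.0, -81.5]
contact_force: [-0.6, -0.2, -2.8]
gripper_width: 0.0234
gripper_force: 30.0
```

>>> jog_arm --deltas '[[[-1, -0.03, 0.12, -1.5, 0], [-1, 0, 0, -1.5, 0], [-1, 0, 0, -1, 0], [-1, 0, 0, -0.5, 0], [-1, 0, 0, 0, 0], [-1, 0, 0, 0, 0]]]'

```text
time_s: 32.38
tcp_pos: [0.4586, -0.05, 0.0814]
eef_rot: [-180.0, -0.0, -81.4]
contact_force: [0.3, 0.2, -2.5]
gripper_width: 0.0234
gripper_force: 30.0
```

>>> jog_arm --deltas '[[[-1, 0, 0, -0.2, 0], [-1, 0, 0, -0.2, 0], [-1, 0, 0, -0.2, 0], [-1, 0, 0, -0.2, 0], [-1, 0, 0, -0.2, 0], [-1, 0, 0, 0, 0]]]'

```text
time_s: 33.12
tcp_pos: [0.4581, -0.0501, 0.0708]
eef_rot: [180.0, -0.0, -81.4]
contact_force: [0.1, -0.4, -2.0]
gripper_width: 0.0235
gripper_force: 30.0
```

Tip is 5 mm into the hole with no upward force. I continue down to the plate.

>>> jog_arm --deltas '[[[-1, 0, 0, -0.5, 0], [-1, 0, 0, -0.5, 0], [-1, 0, 0, -0.5, 0], [-1, 0, 0, -0.4, 0], [-1, 0, 0, -0.2, 0], [-1, 0, 0, 0, 0], [-1, 0, 0, 0, 0]]]'

```text
time_s: 34.0
tcp_pos: [0.4584, -0.05, 0.0501]
eef_rot: [-180.0, -0.0, -81.4]
contact_force: [0.6, 0.3, -2.6]
gripper_width: 0.0238
gripper_force: 30.0
```

>>> jog_arm --deltas '[[[-1, 0, 0, -0.1, 0], [-1, 0, 0, -0.05, 0], [-1, 0, 0, 0, 0], [-1, 0, 0, 0, 0]]]'

```text
time_s: 34.5
tcp_pos: [0.4583, -0.0501, 0.0485]
eef_rot: [-180.0, 0.0, -81.4]
contact_force: [0.4, -0.4, -2.8]
gripper_width: 0.0238
gripper_force: 30.0
```

>>> jog_arm --deltas '[[[-1, 0, 0, -0.1, 0], [-1, 0, 0, 0, 0], [-1, 0, 0, 0, 0]]]'

```text
time_s: 34.88
tcp_pos: [0.4582, -0.0501, 0.0474]
eef_rot: [180.0, -0.0, -81.4]
contact_force: [-0.1, 0.2, -2.4]
gripper_width: 0.0238
gripper_force: 30.0
```

>>> jog_arm --deltas '[[[-1, 0, 0, -0.05, 0], [-1, 0, 0, 0, 0], [-1, 0, 0, 0, 0]]]'

```text
time_s: 35.25
tcp_pos: [0.4582, -0.0501, 0.047]
eef_rot: [180.0, -0.0, -81.4]
contact_force: [0.1, -0.1, -3.3]
gripper_width: 0.0238
gripper_force: 30.0
```

>>> jog_arm --deltas '[[[-1, 0, 0, -0.05, 0], [-1, 0, 0, 0, 0], [-1, 0, 0, 0, 0]]]'

```text
time_s: 35.62
tcp_pos: [0.4583, -0.0501, 0.0469]
eef_rot: [-180.0, -0.0, -81.4]
contact_force: [-3.6, 0.4, 5.4]
gripper_width: 0.0238
gripper_force: 30.0
```

On the plate. I release and rise for a check view from where w3 and w4 were taken.

>>> jog_arm --deltas '[[[-0.3, 0, 0, 0, 0], [-0.1, 0, 0, 0, 0], [-0.1, 0, 0, 0, 0], [-0.1, 0, 0, 2, 0], [-0.1, 0, 0, 3, 0], [-0.1, 0, 0, 4, 0], [-0.1, 0, 0, 4, 0], [-0.1, 0, 0, 3, 0]]]'

```text
time_s: 36.62
tcp_pos: [0.4586, -0.0501, 0.2083]
eef_rot: [-179.9, 0.0, -81.4]
contact_force: [0.5, 0.6, -1.0]
gripper_width: 0.0392
gripper_force: 0.0
```

>>> jog_arm --deltas '[[[1, 0, 4.5, 0, -0.04], [1, 0, 0, 0, 0], [1, 0, 0, 0, 0], [1, 0, 0, 0, 0], [1, 0, 0, 0, 0]]]'

```text
time_s: 37.25
tcp_pos: [0.4581, -0.0056, 0.2062]
eef_rot: [180.0, -0.0, -83.7]
contact_force: [-0.2, 0.3, -0.1]
gripper_width: 0.0834
gripper_force: 0.0
```

```bash
python3 snap.py k1; python3 - <<'E'
from meas import *
g,i=load("k1"); y=np.radians(8.5); c=np.array([.4582,-.0505,.078])
S=[]
for s in(-1,1):
    P=c+s*.0232*np.array([-np.sin(y),np.cos(y),0]); q=blob(g,*proj(i,P),4); S.append(onz(i,*q,.078)); print(proj(i,P).round(1),np.round(q,1),S[-1].round(4))
print("mid",((S[0]+S[1])/2).round(4),"len",np.linalg.norm(S[1]-S[0]).round(4),"yaw",yaw(S[1]-S[0])-90)
for z in(.114,.095): print("head at",z,proj(i,[.4582,-.0505,z]).round(1))
# head disc: Hough on the enlarged patch
u,v=proj(i,[.4582,-.0505,.098]); u,v=int(u),int(v); p=cv2.resize(g[v-25:v+25,u-25:u+25].astype(np.uint8),None,fx=4,fy=4,interpolation=2)
h=cv2.HoughCircles(p,cv2.HOUGH_GRADIENT,1,100,param1=60,param2=12,minRadius=40,maxRadius=70); print(None if h is None else [(u-25+a/4,v-25+b/4,rr/4) for a,b,rr in h[0][:2]])
E
```

```text
37.25 [ 0.4581 -0.0056  0.2062] [ 1.7997e+02 -1.0000e-02 -8.3740e+01] [ 24.   -0.4 -25.4   0.  -65.  -17.8] [-0.2   0.3  -0.09]
[327.3 133.8] [328.1 134.6] [ 0.4609 -0.0729  0.078 ]
[329.4 195.9] [330.2 196.8] [ 0.4541 -0.027   0.078 ]
mid [ 0.4575 -0.05    0.078 ] len 0.0465 yaw 8.505904192320216
head at 0.114 [329.1 169.3]
head at 0.095 [328.7 167.1]
[(np.float32(330.125), np.float32(168.125), np.float32(12.35))]
```

```bash
python3 -c "
from plant import r
print(r.close_job())"
```

```text
the job is handed in; nothing more can be done
None
```

The job is handed in: the rod bottomed in the well at about 29 mm, and the gauge is back upright in its stand with the rod left there; the pass or fail result was not shown.

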